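Take the pot's temperature with a sprung contact probe

ROBOT

A 7-joint arm with a two-finger parallel gripper is mounted at the origin on the work surface. World frame = base frame: x ahead of the robot, y to its left, z up, the work surface at z = 0. Lengths are in mm, angles in rad, forces in N, time in s.
With the tool pointing down it reaches from about 425 to 875 mm from the base axis. Payload 4.7 kg.
Tool frame: the origin (TCP) lies between the finger pads; the fingertips stand 11 mm ahead of it and the grasp point (between the pads) lies 8 mm behind it (robot.tcp_to_tips is the distance from the TCP to the fingertips, in mm); z points along the fingers, y is the line along which they close (so a half turn about z gives the same grasp; the last joint's range is limited). The gripper opens to 87 mm and grips with 3 to 60 N. Pads are 19 mm wide; open, the fingers measure 117 mm over their backs; the gripper's body (75 mm by 190 mm) begins 51 mm behind the grasp point.
Start: joints at [-1.148, 0.321, -0.07, 1.45, 0.023, 1.371, -0.057], TCP at [258.408, 596.448, 233.587] pointing down, gripper open.
Joint ranges: [-2.86, 2.86], [-0.3, 2.09], [-1.38, 1.24], [0.06, 2.45], [-1.56, 4.7], [0.09, 2.05], [-2.69, 2.69]. Speed limits (rad/s): [2.57, 2.57, 3.14, 3.14, 3.14, 3.14, 3.14].

INTERFACE

Orientations are given as a unit quaternion [x, y, z, w].
In Python, from bench import robot gives the robot as it stands.
- The arm moves only by the tool step_arm, never from a script. Its argument "plan" is one flat list of numbers, 5 for each row, row after row: the shift along the tool's x, y, z in units of 50 mm (1.0 is 50 mm), then the turn about the tool's z in degrees, then the opening, from -1 (shut) to 1 (fully open). A call has 1 to 20 rows; each row is the pose to reach, as a shift and turn from the pose commanded when the call began, along the tool's axes at that moment; what a row does not reach only later rows make up. A row lasts 1/8 s, in which the tool goes at most 62.5 mm and 10.7 degrees, less where a joint would pass 70% of its speed; a pose out of reach is approached as far as the arm can. A call with a gripper value outside its range is refused whole. The fingers move at their own pace and stop on an object; "squeeze" is the grip in N (left out, the last holds). Time passes only in rows, so rows that repeat a pose let the fingers close. It gives the time, the measured TCP pose, the force, the opening and the grip force at its end, in the units of the state.
- robot.state(): the state, without advancing time (a new reading comes with each control period).
- robot.grab_frame(name): name is "side" or "top" or "wrist"; returns a dict with "img" (400x640x3 uint8, blue, green, red), "camera_matrix" (3x3 intrinsics, pixels), "R" (3x3) and "t" (3): a world point X has camera coordinates R X + t; the wrist camera has in their place "T_tool_cam" (4x4, takes a point from camera to tool coordinates, whose origin is the TCP and whose axes are the flange's). Camera axes: x right, y down, z forward; pixel columns grow to the right and rows downward; lengths in mm; the calibration is good to about 2 mm. A picture is of the moment at which its call begins: read the wrist's pose just before it. There is no depth.
- robot.job_done(): hands the job in; it is judged then, once.
The state is a dict: "time": time; "joint_positions": joint angles; "joint_vel": joint speeds; "effort": joint torques, N m; "eef_pos": TCP position; "tcp_rot": TCP orientation; "contact_force": force on the tool from outside, world axes, zero at the start; "ft_torque": the same for the moment, N m; "finger_gap": finger opening in mm; "grip_force": force on a finger pad.
Only numpy, scipy, OpenCV 4.12 (cv2) and the standard library are available. Lean on these libraries where they do the work, as an engineer would, in place of code of your own. Each camera call takes 0.05 s, during which the arm holds its last target. There are 200 camera calls.

TASK

Take the yellow digital thermometer from its wooden rest and hold its sprung copper tip squarely against the middle of the white enamel spot on the sloping shoulder of the black pot, steadily for two seconds, pressing gently so that the tip is pushed in only part of its travel. The steel shaft telescopes stiffly and may be drawn out to any length, so go by feel. Then lay the thermometer back in its rest as it lay, probe the same way, without shifting the pot, mug, plate or scoop.

Things in the scene. Friction and masses are not known exactly. Their poses are not given: they have to be found in the camera images.
- thermometer: Yellow contact thermometer, 0.16 kg. Handle bar 130 (x) x 24 (y) x 26 (z) mm, display on top (+z). Origin at the middle of the handle, on the probe's axis; x points along it to the probe. Black sleeve 13 mm dia from x = 65 to 95, then a stiff telescopic steel shaft with a copper disc tip 15 mm dia, its face 123 mm (shaft in) to 163 mm (drawn out) from the origin: differs each time.
- nose (a point): Front end of the thermometer's black sleeve, on the axis, 95 mm ahead of its origin along x; the shaft with the sprung tip comes out of it. The copper tip's spring is about 0.7 N/mm and the tip can be pushed in 12 mm before it stops (2 to 8 mm, 1.5 to 5.5 N, is a gentle press); the shaft does not slide under such a press.
- rest: Fixed wooden rest. Origin at the centre of its underside, z up. Base 150 (x) x 70 (y) x 12 mm; saddles 14 mm thick at x = -50 and +50 mm, seats 45 mm up, slot 34 mm wide between cheeks rising to 67 mm, flared on top. The handle lies in the slot along x, probe towards +x, its axis 58 mm above the rest's origin; between the saddles it is free on both sides and below, down to the base.
- pot: Black ceramic pot with its lid on, 184 mm dia at the belly, 148 mm high to the top of the knob, 2.2 kg, standing loose on the granite slab. Origin at the centre of its underside, z up. Its shoulder slopes between heights of 55 mm (radius 92) and 116 mm (radius 49).
- spot: Round white enamel spot, 32 mm dia, on the pot's shoulder, on the pot's -x side, 87 mm above the pot's underside. Origin at the middle of its flat face; z points squarely out of the face, outwards and 35 degrees above the horizontal.
- slab: Fixed dark granite slab 300 (x) x 340 (y) x 30 (z) mm on the platform; origin at the centre of its underside. The pot and the mug stand on it.
- mug: Orange plastic mug, 76 mm dia, 85 mm high, handle towards +y, origin at the centre of its underside. Leave alone.
- plate: Stainless steel plate 180 mm dia, 18 mm high, origin at the centre of its underside. Leave alone.
- scoop: Aluminium scoop, cup 68 mm dia and 32 mm high, thin handle reaching 154 mm from the cup's centre along +x. Origin at the centre of the cup's underside. Leave alone.
Mind the look-alikes: they are no part of the job. Of the things shaped like the thermometer, the yellow one is meant. There is more than one size of the pot; the job needs the largest.

How it is judged:
By the outcome, as a careful person would: the job done as asked, in the order asked, and still so for the second after the job is handed in, with the robot touching nothing.
It also fails if it takes over 48 s, if anything falls off the work surface, if the arm or the gripper's body presses on something with over 40 N, if the wrist force passes 120 N, or if a joint passes its speed limit or range.

## Working session

There is one attempt and no reset: what is moved stays moved. The work goes in short steps, Python scripts to look and compute and a tool call to move; the robot and the scene stay as the last step left them, time stands still between calls to the robot, and variables do not carry over. Pictures are saved under pics/ and viewed, at most 13 in all, crops included, and the job is handed in when it is done.

Besides the shell and the picture viewer there is one more tool, called after "Call:" in YAML: its name, and indented under it one key for each argument. step_arm: Moves the arm, as the interface text tells. Its arguments: {"type":"object","properties":{"plan":{"type":"array"},"squeeze":{"type":"number"}},"required":["plan"]}

```bash
ls; mkdir -p pics
python3 - <<'E'
from bench import robot
import cv2
s=robot.state();print(s)
for n in("side","top"):
    f=robot.grab_frame(n);cv2.imwrite(f"pics/{n}0.png",f["img"]);print(n,f["camera_matrix"],f["R"],f["t"])
E
```

```text
pics
{'time': 0.0, 'joint_positions': array([-1.14787851,  0.32182292, -0.07010712,  1.45169822,  0.02261663,
        1.37080388, -0.05691828]), 'joint_vel': array([-0.00099922,  0.00055319,  0.00032946, -0.00021884, -0.00054445,
        0.0015965 ,  0.00063546]), 'effort': array([-1.00512563e-03, -4.91293931e+01, -4.04410483e-01, -3.12529314e+01,
       -6.39267149e-02,  4.32761677e-02,  1.59727069e-04]), 'eef_pos': array([258.2117129 , 595.91606729, 232.45007641]), 'tcp_rot': array([ 2.02970014e-01,  9.79184471e-01, -9.61765369e-04, -1.43528401e-04]), 'contact_force': array([ 0.23906042,  0.11822253, -0.23005909]), 'ft_torque': array([-0.02661791, -0.0354009 ,  0.06667961]), 'grip_force': 0.0, 'finger_gap': 87.18954940688229}
side [[379.16577599   0.         322.08389971]
 [  0.         379.16577599 199.13056279]
 [  0.           0.           1.        ]] [[ 0.98798898 -0.15437912  0.00669741]
 [-0.08692092 -0.59106282 -0.80192861]
 [ 0.12775963  0.79171449 -0.59738233]] [-570.88817569  120.12833498  971.58840378]
top [[379.48184942   0.         320.06651856]
 [  0.         379.48184942 208.43060155]
 [  0.           0.           1.        ]] [[ 2.70040947e-02 -9.99626387e-01  4.22680988e-03]
 [-9.92259350e-01 -2.73173117e-02 -1.21141019e-01]
 [ 1.21211224e-01 -9.22788062e-04 -9.92626308e-01]] [  8.82015587 552.29983823 989.25162623]
```

View pics/side0.png

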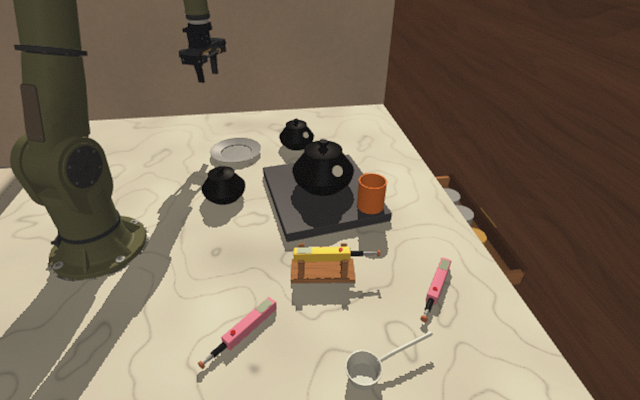

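View pics/top0.png

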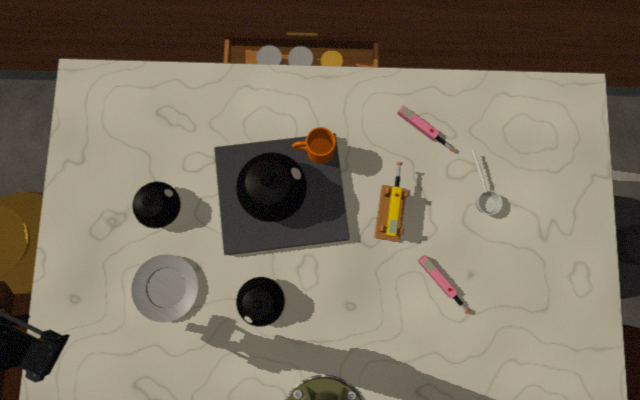

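The yellow thermometer in its rest is at top (395,212) and side (322,254). The pink ones at top (427,124) and (445,285) are look-alikes. Of the three black pots, at top (271,187), (156,204) and (260,301), the one at (271,187) is the largest and stands on the slab, so it is the one meant. Its spot is at top (297,173) and side (337,171). I'll confirm this in an enlarged crop while measuring.

```bash
cat > h.py <<'E'
import numpy as np, cv2
from bench import robot
def ray(f,uv):
    d=f["R"].T@np.linalg.inv(f["camera_matrix"])@np.array([uv[0],uv[1],1.]); return -f["R"].T@f["t"],d/np.linalg.norm(d)
def onz(f,uv,z):
    c,d=ray(f,uv); return c+d*(z-c[2])/d[2]
def proj(f,X):
    p=f["camera_matrix"]@(f["R"]@np.asarray(X,float)+f["t"]); return p[:2]/p[2]
def tri(f,a,g,b):
    c1,d1=ray(f,a);c2,d2=ray(g,b)
    s=np.linalg.lstsq(np.c_[d1,-d2],c2-c1,rcond=None)[0]
    p,q=c1+s[0]*d1,c2+s[1]*d2; return (p+q)/2,np.linalg.norm(p-q)
def blob(m,box):
    k=np.zeros(m.shape,np.uint8);x0,y0,x1,y1=box;k[y0:y1,x0:x1]=m[y0:y1,x0:x1]
    n,l,s,c=cv2.connectedComponentsWithStats(k); i=1+np.argmax(s[1:,4]); return c[i],s[i],(l==i).astype(np.uint8)
E
python3 - <<'E'
from h import *
S=robot.grab_frame("side");T=robot.grab_frame("top")
a=cv2.resize(S["img"][125:295,250:450],None,fx=3,fy=3,interpolation=2)
b=cv2.resize(T["img"][120:260,210:410],None,fx=3,fy=3,interpolation=2)
cv2.imwrite("pics/cs.png",a);cv2.imwrite("pics/ct.png",b)
pts={}
for n,f,sb,yb in(("S",S,(325,160,350,185),(285,235,365,270)),("T",T,(285,160,310,190),(375,175,415,245))):
    h=cv2.cvtColor(f["img"],cv2.COLOR_BGR2HSV)
    c,s,_=blob(cv2.inRange(h,(0,0,110),(180,120,255)),sb);print(n,"spot",c,s)
    y,s,m=blob(cv2.inRange(h,(22,130,80),(35,255,255)),yb);r=cv2.minAreaRect(cv2.findNonZero(m));print("yellow",y,s,r,cv2.boxPoints(r).tolist())
    pts[n]=c
print("spot",tri(S,pts["S"],T,pts["T"]))
for f,n in((S,"side"),(T,"top")):print(n,"cam",-f["R"].T@f["t"])
# belly silhouette brightness along row in top
g=cv2.cvtColor(T["img"],cv2.COLOR_BGR2GRAY);print(g[187,215:350:2]);print(g[130:260:2,265])
E
```

```text
S spot [337.28409091 170.82954545] [332 166  11  11  88]
yellow [323.60830325 253.7166065 ] [294 247  56  14 554] ((321.5, 253.5), (13.0, 55.0), 90.0) [[294.0, 247.0], [349.0, 247.0], [349.0, 260.0], [294.0, 260.0]]Traceback (most recent call last):
  File "<stdin>", line 9, in <module>
  File "h.py", line 15, in blob
    n,l,s,c=cv2.connectedComponentsWithStats(k); i=1+np.argmax(s[1:,4]); return c[i],s[i],(l==i).astype(np.uint8)
                                                     ~~~~~~~~~^^^^^^^^^
    return _wrapfunc(a, 'argmax', axis=axis, out=out, **kwds)
    return bound(*args, **kwds)
ValueError: attempt to get argmax of an empty sequence
```

View pics/cs.png

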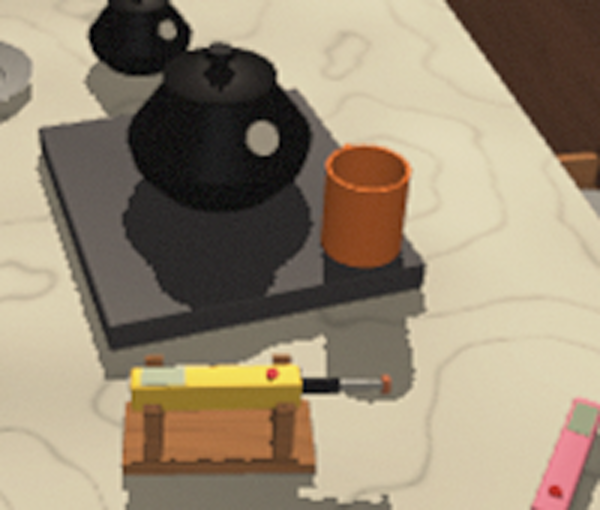

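View pics/ct.png

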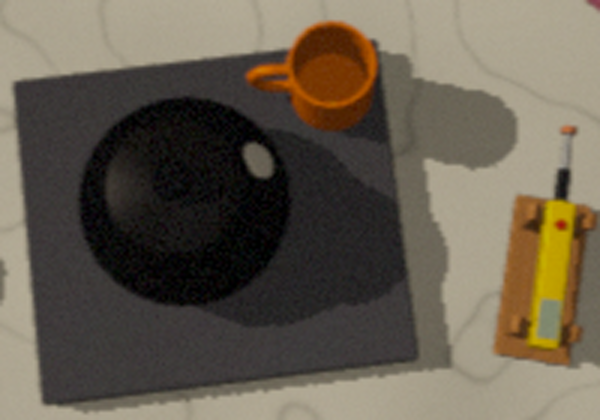

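The crops confirm it. They show the yellow thermometer level in its rest with the probe towards world +x, its tip at side (379,253) and top (399,163). The white spot on the big pot is at side (337,171) and top (296,173), with the mug close to the approach line but lower.

Run:
```python
from h import *
S=robot.grab_frame("side");T=robot.grab_frame("top")
h=cv2.cvtColor(T["img"],cv2.COLOR_BGR2HSV);g=cv2.GaussianBlur(cv2.cvtColor(T["img"],cv2.COLOR_BGR2GRAY),(3,3),0)
c,s,_=blob((g>60).astype(np.uint8),(288,160,304,184));print("spotT",c,s)
y,s,m=blob(cv2.inRange(h,(20,110,60),(38,255,255)),(375,175,415,245));r=cv2.minAreaRect(cv2.findNonZero(m));print("yel",y,r)
X,e=tri(S,(337.28,170.83),T,c);print("spot",X,e)
print("spot on z=117:",onz(T,c,117),onz(S,(337.28,170.83),117))
b=cv2.boxPoints(r);P=np.array([onz(T,q,71) for q in b]);print("handle top corners",P.round(1))
ctr=P.mean(0);print("ctr",ctr)
tip=tri(S,(379,252.7),T,(399.3,163));print("tip",tip, "len", tip[0][:2]-ctr[:2],np.linalg.norm(tip[0][:2]-ctr[:2]))
m=(g<30).astype(np.uint8);m[:,:230]=0;m[:,315:]=0;m[:145]=0;m[235:]=0
m=cv2.morphologyEx(m,cv2.MORPH_OPEN,np.ones((3,3)));_,_,k=blob(m,(230,145,315,235));cn=max(cv2.findContours(k,0,1)[0],key=len)
print("pot circ",cv2.minEnclosingCircle(cn),cv2.boundingRect(cn))
pc=onz(T,cv2.minEnclosingCircle(cn)[0],85);print("potc",pc)
for n,p in(("mug",onz(T,(320.5,144.5),115)),):print(n,p)
d=X[:2]-pc[:2];print("spot dir",d,np.linalg.norm(d),np.degrees(np.arctan2(d[1],d[0])))
```

```text
spotT [295.59259259 173.03703704] [291 168  10  11  81]
yel [393.32769556 208.74418605] ((393.45391845703125, 210.8692169189453), (11.783299446105957, 50.48213195800781), 7.125016689300537)
spot [631.63031652  87.63496099 114.29578126] 3.729774741068308
spot on z=117: [629.14318958  87.55959433 117.        ] [632.69967386  83.91974702 117.        ]
handle top corners [[ 482.5 -143.8   71. ]
 [ 613.9 -159.4   71. ]
 [ 610.9 -190.    71. ]
 [ 479.5 -173.9   71. ]]
ctr [ 546.68149736 -166.76752016   71.        ]
tip (array([ 679.56466759, -184.95879045,   57.16489481]), np.float64(4.720944908964516)) len [132.88317023 -18.19127029] 134.12255307966197
pot circ ((271.5952453613281, 186.5), 35.62424850463867) (237, 153, 70, 69)
potc [599.01704794 150.24820306  85.        ]
mug [704.89678509  27.25432561 115.        ]
spot dir [ 32.61326858 -62.61324208] 70.5977575470435 -62.48641021221305
```

Call:
step_arm:
  plan: [-7.2,-4.4,0,80,1,-7.2,-4.4,0,80,1,-7.2,-4.4,0,80,1,-7.2,-4.4,0,80,1,-7.2,-4.4,0,80,1,-7.2,-4.4,0,80,1,-7.2,-4.4,0,80,1,-10.8,-11.85,0.65,163.6,1,-10.8,-11.85,0.65,163.6,1,-10.8,-11.85,0.65,163.6,1,-10.8,-11.85,0.65,163.6,1,-10.8,-11.85,0.65,163.6,1,-10.8,-11.85,0.65,163.6,1,-10.8,-11.85,0.65,163.6,1,-10.8,-11.85,0.65,163.6,1,-10.8,-11.85,0.65,163.6,1,-10.8,-11.85,0.65,163.6,1,-10.8,-11.85,0.65,163.6,1]
  squeeze: 3

```text
time: 2.55
eef_pos: [518.4, -161.7, 201.1]
tcp_rot: [0.998, -0.061, 0.0, -0.0]
contact_force: [-0.8, -0.3, -0.3]
finger_gap: 87.0
grip_force: 0.0
```

```bash
cat >> h.py <<'E'
from scipy.spatial.transform import Rotation as Ro
def wrist():
    s=robot.state();f=robot.grab_frame("wrist")
    M=np.eye(4);M[:3,:3]=Ro.from_quat(s["tcp_rot"]).as_matrix();M[:3,3]=s["eef_pos"];M=np.linalg.inv(M@f["T_tool_cam"])
    f["R"],f["t"]=M[:3,:3],M[:3,3];return s,f
E
python3 - <<'E'
from h import *
s,f=wrist();print(s["joint_positions"].round(3),s["eef_pos"]);print("cam",-f["R"].T@f["t"],"fwd",f["R"][2])
cv2.imwrite("pics/w1.png",f["img"])
h=cv2.cvtColor(f["img"],cv2.COLOR_BGR2HSV)
y,st,m=blob(cv2.inRange(h,(20,110,60),(38,255,255)),(0,0,640,400));r=cv2.minAreaRect(cv2.findNonZero(m));print(y,r)
P=np.array([onz(f,q,71) for q in cv2.boxPoints(r)]);print(P.round(1),P.mean(0))
E
```

```text
[-0.412  0.125  0.724  1.786 -0.087  1.262 -1.358] [ 518.41370661 -161.65680668  201.09078428]
cam [ 586.2070154  -170.00104247  352.00843735] fwd [-0.2492139   0.02941289 -0.96800171]
[324.92922144 150.77081227] ((325.5, 162.0), (144.0, 27.0), 90.0)
[[ 613.  -166.    71. ]
 [ 610.3 -188.4   71. ]
 [ 483.5 -174.7   71. ]
 [ 486.5 -149.6   71. ]] [ 548.33449742 -169.65492957   71.        ]
```

View pics/w1.png

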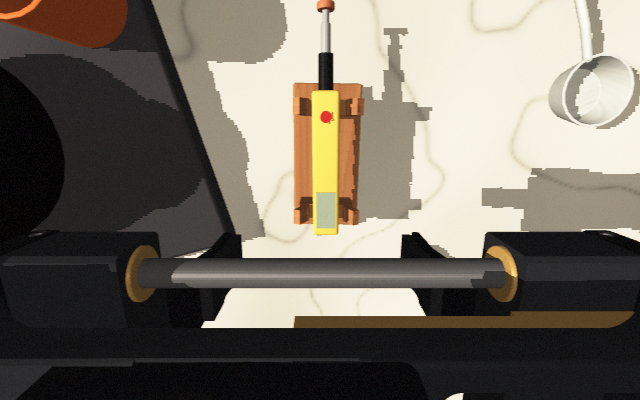

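The wrist view shows the handle upright in the image at about x=325, between saddles at y≈105 and y≈215, so the gripper yaw matches. I'll descend to grip about 28 mm behind the handle's middle, with a light squeeze. The tool can only stay vertical, so I plan to pivot the handle nose-down in the fingers, using the front saddle.

Call:
step_arm:
  plan: [0.04,0.08,0.8,0,1,0.04,0.08,1.6,0,1,0.04,0.08,2.4,0,1,0.04,0.08,3.02,0,1,0.04,0.08,3.02,0,1,0.04,0.08,3.02,0,-0.3,0.04,0.08,3.02,0,-1,0.04,0.08,3.02,0,-1,0.04,0.08,3.02,0,-1,0.04,0.08,3.02,0,-1,0.04,0.08,3.02,0,-1]
  squeeze: 3

```text
time: 3.98
eef_pos: [519.9, -166.1, 50.1]
tcp_rot: [0.998, -0.061, 0.0, -0.0]
contact_force: [0.8, 1.2, 0.0]
finger_gap: 34.7
grip_force: 0.0
```

Call:
step_arm:
  plan: [0,0,0,0,-1,0,0,0,0,-1,0,0,0,0,-1,0,0,0,0,-1]
  squeeze: 3

```text
time: 4.47
eef_pos: [519.9, -166.1, 50.0]
tcp_rot: [0.998, -0.061, -0.0, -0.0]
contact_force: [0.2, -0.1, 0.7]
finger_gap: 23.7
grip_force: 3.0
```

Call:
step_arm:
  plan: [0,0,-0.12,0,-1,0.02,0,-0.24,0,-1,0.04,0,-0.36,0,-1,0.05,0,-0.48,0,-1,0.05,0,-0.48,0,-1]
  squeeze: 3

```text
time: 5.1
eef_pos: [523.0, -166.5, 74.8]
tcp_rot: [0.998, -0.061, 0.001, -0.0]
contact_force: [0.2, -0.8, -0.1]
finger_gap: 23.9
grip_force: 3.0
```

Run:
```python
from h import *
f=robot.grab_frame("side");s=robot.state();print(s["contact_force"],s["ft_torque"])
cv2.imwrite("pics/s2.png",cv2.resize(f["img"][190:300,260:420],None,fx=4,fy=4,interpolation=2))
```

```text
[ 0.13617764  0.08034088 -0.8990335 ] [-0.13491378  0.00851245 -0.03458609]
```

View pics/s2.png

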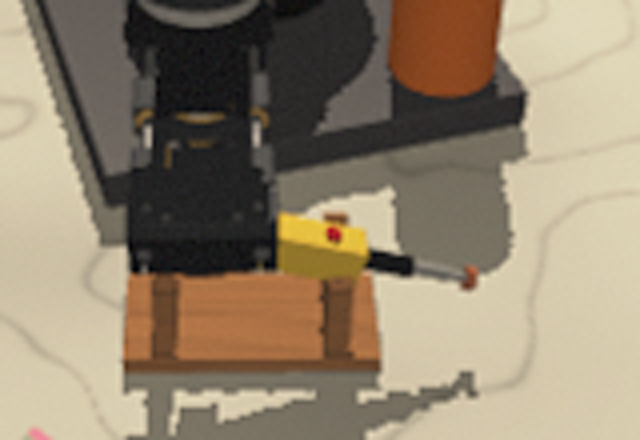

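The pivot works: the handle front rests on the saddle and the nose is tilted down (tip at crop (470,277)). I'll carry on to about 35 degrees, then tighten.

Call:
step_arm:
  plan: [0.01,0,-0.12,0,-1,0.02,0,-0.24,0,-1,0.04,0,-0.36,0,-1,0.06,0,-0.47,0,-1,0.06,0,-0.47,0,-1,0.06,0,-0.47,0,-1]
  squeeze: 3

```text
time: 5.9
eef_pos: [525.3, -166.8, 97.6]
tcp_rot: [0.998, -0.061, 0.0, -0.0]
contact_force: [-1.0, 0.4, -0.1]
finger_gap: 24.1
grip_force: 3.0
```

Call:
step_arm:
  plan: [0,0,0,0,-1,0,0,0,0,-1,0,0,-1,0,-1,0,0,-1.8,0,-1,0,0,-1.8,0,-1,0,0,-1.8,0,-1]
  squeeze: 35

```text
time: 6.65
eef_pos: [524.7, -166.3, 186.6]
tcp_rot: [0.998, -0.061, -0.001, -0.0]
contact_force: [0.4, -0.1, -1.3]
finger_gap: 23.5
grip_force: 35.0
```

Run:
```python
from h import *
f=robot.grab_frame("side");g=robot.grab_frame("top");s=robot.state();print(s["eef_pos"],s["contact_force"],s["ft_torque"])
a=cv2.resize(f["img"][130:270,260:420],(480,420),interpolation=2);b=cv2.resize(g["img"][110:270,360:460],(262,420),interpolation=2)
cv2.imwrite("pics/s3.png",np.hstack([a,b]))
```

```text
[ 524.28599819 -166.35646478  185.89868587] [-0.90558815 -0.42401102 -1.27589492] [-0.04082312  0.20949749 -0.01107794]
```

View pics/s3.png

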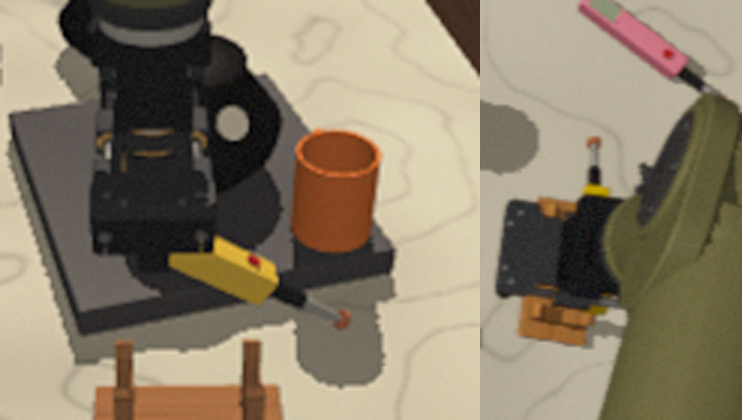

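```bash
cat >> h.py <<'E'
def tips(bs,bt):
    S=robot.grab_frame("side");T=robot.grab_frame("top");s=robot.state();o=[]
    for f,b in((S,bs),(T,bt)):
        h=cv2.cvtColor(f["img"],cv2.COLOR_BGR2HSV)
        m=cv2.inRange(h,(0,90,70),(16,255,255))
        c,st,_=blob(m,b);print("tip px",c,st);o.append(c)
    X,e=tri(S,o[0],T,o[1]);R=Ro.from_quat(s["tcp_rot"]).as_matrix();G=s["eef_pos"]-8*R[:,2]
    d=X-G;t=R.T@d;print("tip",X,"err",e,"in tool",t,"from grasp pt; tilt",np.degrees(np.arctan2(t[2],t[0])),"len",np.hypot(t[0],t[2]));return S,T,s,X
E
python3 - <<'E'
from h import *
S,T,s,X=tips((366,228,382,244),(395,155,412,172))
n=tri(S,(361,229.7),T,(403.9,173.6));print("nose",n)
E
```

```text
tip px [373.95454545 236.59090909] [371 234   6   6  22]
tip px [403.  163.4] [401 162   5   4  15]
tip [ 664.61424054 -183.35209569  108.29416642] err 2.1386660798949713 in tool [141.34422263  -0.38091639  85.44991266] from grasp pt; tilt 31.15513792986884 len 165.16620975384942
nose (array([ 633.72147315, -180.73564028,  130.34292858]), np.float64(2.7668120838146315))
```

The thermometer is held about 31–33° nose-down, with the tip 141 mm ahead of and 85 mm below the grasp point. Next I'll turn it and stand off about 30 mm out from the spot along its normal.

Call:
step_arm:
  plan: [0,0,-1.1,-10,-1,0.6,-0.4,-1.1,-20,-1,1.2,-0.8,-1.1,-30,-1,1.8,-1.2,-1.1,-40,-1,2.4,-1.7,-1.1,-50,-1,3,-2.1,-1.1,-60,-1,3.4,-2.52,-1.1,-70,-1,3.4,-2.52,-1.1,-80,-1,3.4,-2.52,-1.1,-90,-1,3.4,-2.52,-1.1,-100,-1,3.4,-2.52,-1.1,-110,-1,3.4,-2.52,-1.1,-118,-1,3.4,-2.52,-1.1,-124.5,-1,3.4,-2.52,-1.1,-124.5,-1,3.4,-2.52,-0.8,-124.5,-1,3.4,-2.52,-0.53,-124.5,-1,3.4,-2.52,-0.53,-124.5,-1,3.4,-2.52,-0.53,-124.5,-1]
  squeeze: 35

```text
time: 9.1
eef_pos: [709.5, -62.5, 214.0]
tcp_rot: [0.519, 0.855, -0.0, -0.0]
contact_force: [-0.2, -0.4, -0.6]
finger_gap: 23.9
grip_force: 35.0
```

Run:
```python
from h import *
S=robot.grab_frame("side");T=robot.grab_frame("top");s,W=wrist();print(s["eef_pos"],s["joint_positions"].round(2),s["contact_force"])
a=cv2.resize(S["img"][130:250,290:410],(400,400),interpolation=2);b=cv2.resize(T["img"][130:230,265:365],(400,400),interpolation=2)
cv2.imwrite("pics/s4.png",np.hstack([a,b]));cv2.imwrite("pics/w4.png",W["img"])
X=[642.3,65.2,134.2];print(proj(S,X),proj(T,X),proj(W,X),proj(W,[631,87,117]))
```

```text
[709.82991943 -62.55464032 214.75025378] [-0.19  0.47  0.35  1.31 -0.16  1.38  0.63] [ 0.88498778  0.39995772 -1.35602627]
[342.25371749 168.85310539] [304.44425435 166.54751931] [ 3.19692894e+02 -2.23633422e-01] [319.77814774 -31.7585655 ]
```

View pics/s4.png

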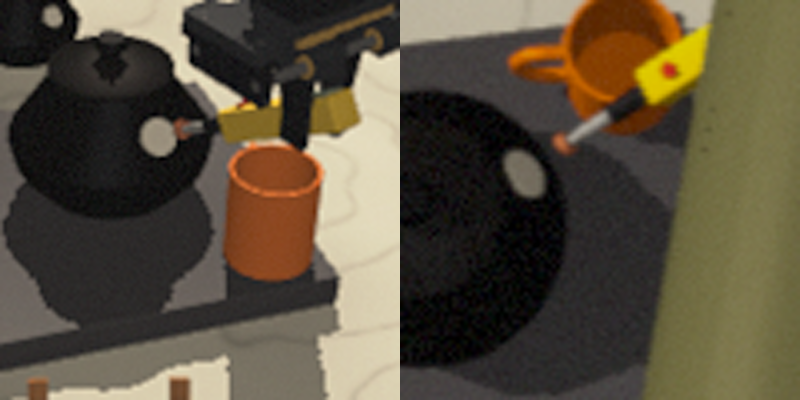

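Run:
```python
from h import *
S,T,s,X=tips((341,163,350,174),(303,162,309,169))
g=cv2.cvtColor(S["img"],cv2.COLOR_BGR2GRAY);hs=cv2.cvtColor(S["img"],cv2.COLOR_BGR2HSV)
sp,e=tri(S,(337.28,170.83),T,(295.59,173.04))
nose,e2=tri(S,(355.1,168.1),T,(318,158))
print("spot",sp,"nose",nose,e2)
n=np.array([.378,-.727,.574]);R=Ro.from_quat(s["tcp_rot"]).as_matrix()
for Y in(sp,np.array([631.1,88.7,117])):
    d=Y-X;print("gap along n",-d@n,"tool shift",R.T@d,"lateral",np.linalg.norm(d+n*(-d@n)))
v=X-nose;print("probe dir",v/np.linalg.norm(v),np.degrees(np.arcsin(-v[2]/np.linalg.norm(v))),np.degrees(np.arctan2(v[1],v[0])),"toolx",R[:,0])
```

```text
tip px [344.   167.65] [342 165   5   6  20]
tip px [305.25       165.66666667] [303 163   6   6  24]
tip [645.00261577  62.99379057 138.74839006] err 2.9512130321783125 in tool [141.30361891   0.39685602  83.88196919] from grasp pt; tilt 30.69460947127365 len 164.3255837435232
spot [631.62766513  87.64127546 114.29107461] nose [664.40722639  31.84391449 153.96585873] 9.256850924565251
gap along n 37.01295192181088 tool shift [28.05028694 -0.51987499 24.4429791 ] lateral 3.9758493523238614
gap along n 36.4271789094119 tool shift [29.23170866 -0.49693021 21.73349185] lateral 1.1509493433430666
probe dir [-0.48841945  0.78405105 -0.38302792] 22.521365696813007 121.92057115867605 toolx [-4.61337829e-01  8.87224416e-01 -4.93344161e-04]
```

Run:
```python
from h import *
S=robot.grab_frame("side")
im=cv2.imread("pics/s3.png")[:, :480];h=cv2.cvtColor(im,cv2.COLOR_BGR2HSV)
m=cv2.inRange(h,(18,110,60),(38,255,255));_,_,m=blob(m,(150,220,300,320))
def fit(k,lo,hi):
    p=[(x,(np.nonzero(m[:,x])[0][k])) for x in range(lo,hi) if m[:,x].any()]
    return p,np.degrees(np.arctan(np.polyfit(*np.array(p).T,1)[0]))
p,a=fit(-1,185,255);print("bottom",a,p[0],p[-1]);p,a=fit(0,220,272);print("top",a,p[0],p[-1])
G=np.array([524.5,-166.4,194.3]);hx=np.array([.9925,-.122,0])
hy=np.array([.122,.9925,0])
for th in(27,29,31,33,35,37):
    t=np.radians(th);d=hx*np.cos(t)-np.array([0,0,np.sin(t)]);u=hx*np.sin(t)+np.array([0,0,np.cos(t)])
    def ang(o,a,b):
        q=proj(S,G+o+b*d)-proj(S,G+o+a*d);return np.degrees(np.arctan2(q[1],q[0]))
    print(th,"bottom near",ang(-13*u-12*hy,20,85),"top far",ang(13*u+12*hy,40,90),"tip px",(proj(S,G+165*d)-[260,130])*3)
```

```text
bottom 23.511210797455593 (185, np.int64(274)) (254, np.int64(304))
top 28.98083069854729 (220, np.int64(236)) (271, np.int64(262))
27 bottom near 20.639943611341728 top far 21.427958448214536 tip px [349.74469953 309.0461895 ]
29 bottom near 22.33333420271332 top far 23.17266434232455 tip px [345.4788417  314.24433357]
31 bottom near 24.04805257852492 top far 24.93828456882913 tip px [341.01900537 319.312801  ]
33 bottom near 25.785579374864273 top far 26.726217925709786 tip px [336.37155008 324.24794307]
35 bottom near 27.54737942479014 top far 28.537835046076495 tip px [331.54285118 329.04629935]
37 bottom near 29.334894849470057 top far 30.374470569515914 tip px [326.53929272 333.7045912 ]
```

Call:
step_arm:
  plan: [0.15,0,0.12,0,-1,0.3,0,0.24,0,-1,0.4,-0.01,0.33,0,-1,0.4,-0.01,0.33,0,-1,0.4,-0.01,0.33,0,-1,0.4,-0.01,0.33,0,-1]
  squeeze: 45

```text
time: 10.15
eef_pos: [700.0, -45.4, 197.9]
tcp_rot: [0.519, 0.855, 0.0, 0.0]
contact_force: [-0.1, 0.2, -1.2]
finger_gap: 23.8
grip_force: 45.0
```

Run:
```python
from h import *
S,T,s,X=tips((337,163,348,176),(296,164,306,172))
print(s["eef_pos"],s["contact_force"])
a=cv2.resize(S["img"][150:190,320:370],(500,400),interpolation=0);b=cv2.resize(T["img"][155:185,280:310],(300,300),interpolation=0);b=cv2.copyMakeBorder(b,0,100,0,0,0)
cv2.imwrite("pics/s5.png",np.hstack([a,b]))
sp,_=tri(S,(337.28,170.83),T,(295.59,173.04));d=sp-X;R=Ro.from_quat(s["tcp_rot"]).as_matrix()
n=np.array([.378,-.727,.574]);print(sp,"d tool",R.T@d,R.T@(np.array([631.1,88.7,117])-X),"gap",-d@n)
```

```text
tip px [339.14285714 170.42857143] [338 168   4   6  14]
tip px [298.2        169.73333333] [296 168   6   4  15]
tip [637.24602282  81.16519849 119.60285517] err 0.15810387774060292 in tool [141.16097869   2.59430111  86.1738807 ] from grasp pt; tilt 31.40261735065661 len 165.38548793301032
[699.98990414 -45.28628596 197.81753004] [ 0.95067814 -0.46344367 -0.20835938]
[631.62766513  87.64127546 114.29107461] d tool [ 8.3386763  -2.00178314  5.3084716 ] [ 9.5206367  -1.98073251  2.59920391] gap 9.880809207453781
```

View pics/s5.png

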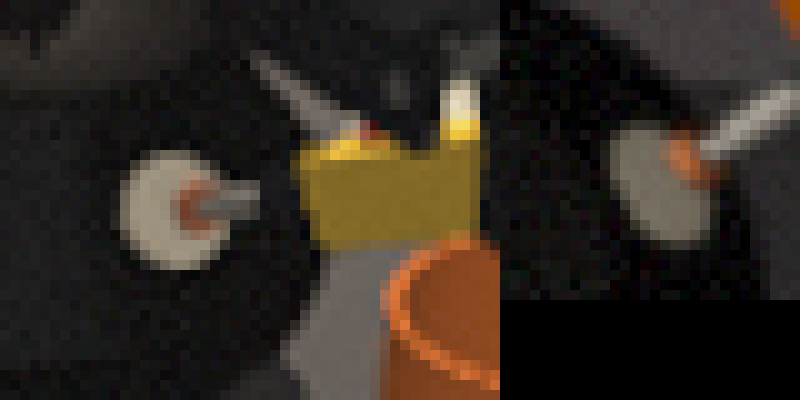

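Run:
```python
from h import *
S,T,s,X=tips((337,163,348,176),(297,165,306,178))
X,e=tri(S,(339.1,170.4),T,(299.1,170.5));sp,_=tri(S,(337.28,170.83),T,(295.59,173.04));d=sp-X;R=Ro.from_quat(s["tcp_rot"]).as_matrix()
n=np.array([.378,-.727,.574]);print(X,e,"d tool",R.T@d,"gap",-d@n,"lat vec tool",R.T@(d+n*(-d@n)))
```

```text
tip px [339.06666667 170.26666667] [338 168   4   6  15]
tip px [298.6 170.7] [297 168   5   6  20]
tip [635.67154008  79.94961686 120.75562414] err 2.3401108044535004 in tool [140.70945807   0.70269668  84.94347506] from grasp pt; tilt 31.118537338436344 len 164.3610219738239
[635.81474842  78.71560525 121.15967962] 1.7335155246854284 d tool [9.8519527  0.39855989 6.86710768] gap 12.014258999954022 lat vec tool [ 0.00637147  0.40261098 -0.02747378]
```

```bash
cat >> h.py <<'E'
def feel(k=8):
    F=[];P=[]
    for _ in range(k):
        robot.grab_frame("wrist");s=robot.state();F.append(s["contact_force"]);P.append(s["eef_pos"])
    F=np.mean(F,0);P=np.mean(P,0);n=np.array([.378,-.727,.574]);print(s["time"],"F",F.round(2),"along n",(F@n).round(2),"pos",P.round(2),"grip",s["grip_force"])
E
python3 -c "from h import *;feel()"
```

```text
10.75 F [ 0.23  0.01 -1.49] along n -0.78 pos [699.83 -45.03 197.6 ] grip 45.000105877406895
```

Call:
step_arm:
  plan: [0.07,0,0.05,0,-1,0.13,0,0.09,0,-1,0.13,0,0.09,0,-1,0.13,0,0.09,0,-1]
  squeeze: 45

```text
time: 11.25
eef_pos: [696.9, -39.5, 193.4]
tcp_rot: [0.519, 0.855, 0.0, 0.0]
contact_force: [0.5, -1.2, -1.3]
finger_gap: 23.9
grip_force: 45.0
```

```bash
python3 -c "from h import *;feel()"
```

```text
11.65 F [ 0.42 -0.73 -0.43] along n 0.44 pos [696.9  -39.41 193.2 ] grip 44.99998535960913
```

Call:
step_arm:
  plan: [0.025,0,0.017,0,-1,0.05,0,0.035,0,-1,0.05,0,0.035,0,-1]
  squeeze: 45

```text
time: 12.02
eef_pos: [695.9, -37.4, 191.6]
tcp_rot: [0.519, 0.855, -0.0, 0.0]
contact_force: [0.9, -1.7, 1.1]
finger_gap: 24.0
grip_force: 45.0
```

Run:
```python
from h import *
feel()
S,T,s,X=tips((334,163,348,178),(292,165,306,178))
a=cv2.resize(S["img"][150:190,320:370],(500,400),interpolation=0);b=cv2.resize(T["img"][155:195,280:320],(400,400),interpolation=0)[:,:300]
cv2.imwrite("pics/s6.png",np.hstack([a,b]))
```

```text
12.425 F [ 1.15 -2.23  0.55] along n 2.37 pos [695.8  -37.27 191.53] grip 45.00002314802259
tip px [337.64285714 170.85714286] [336 169   4   5  14]
tip px [297.23529412 172.05882353] [295 169   6   6  17]
tip [632.71405547  83.48889941 116.9441689 ] err 1.8624940813093944 in tool [136.06348721  -0.33061405  82.4367567 ] from grasp pt; tilt 31.210406211688333 len 159.08831322819972
```

View pics/s6.png

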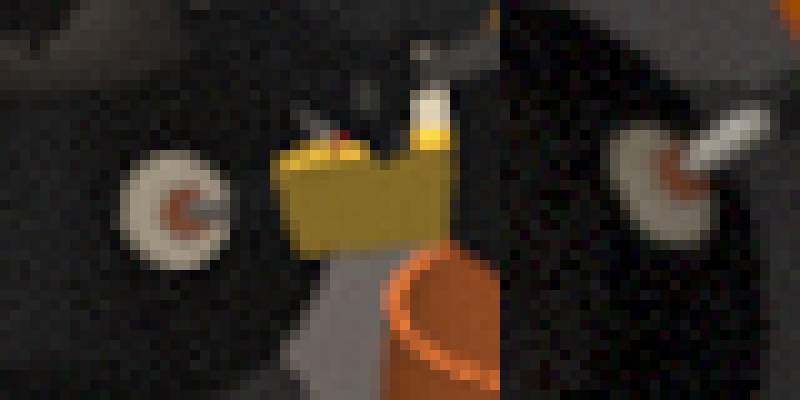

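The tip is centred on the spot (disc at side index (338,171) against the spot at (337,171)). The push is about 3.1 N over baseline, or about 4.5 mm. I'll hold it there.

Call:
step_arm:
  plan: [0,0,0,0,-1,0,0,0,0,-1,0,0,0,0,-1,0,0,0,0,-1,0,0,0,0,-1,0,0,0,0,-1,0,0,0,0,-1,0,0,0,0,-1,0,0,0,0,-1,0,0,0,0,-1,0,0,0,0,-1,0,0,0,0,-1,0,0,0,0,-1,0,0,0,0,-1,0,0,0,0,-1,0,0,0,0,-1,0,0,0,0,-1,0,0,0,0,-1,0,0,0,0,-1,0,0,0,0,-1]
  squeeze: 45

```text
time: 15.02
eef_pos: [695.7, -37.0, 191.3]
tcp_rot: [0.519, 0.855, 0.0, 0.0]
contact_force: [0.5, -2.2, 0.3]
finger_gap: 23.8
grip_force: 45.0
```

```bash
python3 -c "from h import *;feel(4)"
```

```text
15.225 F [ 1.26 -2.78  1.14] along n 3.15 pos [695.67 -37.   191.34] grip 44.999938644468784
```

Held for over 2 s at about 3–3.9 N. Now I'll retreat along the normal, turn back and return above the rest.

Call:
step_arm:
  plan: [-0.4,0,-0.28,0,-1,-1,0,-0.7,0,-1,-1.3,-0.2,-1.2,8,-1,-1.3,-0.5,-1.2,18,-1,-1.3,-0.9,-1.2,28,-1,-1.3,-1.4,-1.2,38,-1,-1.2,-1.9,-1.2,48,-1,-1.1,-2.4,-1.2,58,-1,-1,-2.9,-1.2,68,-1,-0.9,-3.4,-1.2,78,-1,-0.8,-3.8,-1.2,88,-1,-0.73,-4.22,-1.2,98,-1,-0.73,-4.22,-1.2,108,-1,-0.73,-4.22,-1.2,118,-1,-0.73,-4.22,-1.2,124.5,-1,-0.73,-4.22,-0.6,124.5,-1,-0.73,-4.22,0.09,124.5,-1,-0.73,-4.22,0.09,124.5,-1,-0.73,-4.22,0.09,124.5,-1]
  squeeze: 45

```text
time: 17.6
eef_pos: [525.8, -166.2, 187.7]
tcp_rot: [0.998, -0.061, 0.0, -0.0]
contact_force: [0.0, 0.3, -1.0]
finger_gap: 23.6
grip_force: 45.0
```

Run:
```python
from h import *
S,T,s,X=tips((366,228,382,244),(395,155,412,172));print(s["eef_pos"],s["tcp_rot"])
```

```text
tip px [374.84 235.2 ] [372 232   6   7  25]
tip px [403.125  162.3125] [401 161   5   4  16]
tip [ 666.50418268 -182.88466915  111.80573457] err 2.0403458120794307 in tool [141.01352785  -0.97694409  84.86668876] from grasp pt; tilt 31.040945115391096 len 164.58180305595292
[ 526.24247668 -166.67111396  188.34351448] [ 9.98131002e-01 -6.10989868e-02  1.17678975e-03 -1.77710047e-04]
```

Call:
step_arm:
  plan: [0,0,0.8,0,-1,0,0,1.5,0,-1,0,0,1.74,0,-1,0,0,1.74,0,-1,0,0,1.74,0,-1]
  squeeze: 45

```text
time: 18.32
eef_pos: [526.6, -167.1, 101.6]
tcp_rot: [0.998, -0.061, 0.002, 0.0]
contact_force: [0.0, 0.0, -1.5]
finger_gap: 23.7
grip_force: 45.0
```

Call:
step_arm:
  plan: [0,0,0,0,-1,0,0,0,0,-1,-0.03,0,0.12,0,-1,-0.05,0,0.24,0,-1,-0.07,0,0.36,0,-1,-0.09,0,0.48,0,-1,-0.1,0,0.6,0,-1,-0.11,0,0.72,0,-1,-0.12,0,0.84,0,-1,-0.12,0,0.94,0,-1,-0.12,0,0.98,0,-1,-0.12,0,0.98,0,-1,-0.12,0,0.98,0,-1]
  squeeze: 3

```text
time: 19.95
eef_pos: [519.5, -166.0, 50.8]
tcp_rot: [0.998, -0.061, 0.0, 0.0]
contact_force: [0.0, -0.1, -1.4]
finger_gap: 23.9
grip_force: 3.0
```

Run:
```python
from h import *
S,T,s,X=tips((366,240,395,266),(390,150,412,175));print(s["eef_pos"],s["contact_force"])
```

```text
tip px [377.95 252.85] [377 250   3   7  20]
tip px [398.91666667 163.25      ] [397 162   5   3  12]
tip [ 678.2523379  -184.00802661   56.19080334] err 3.0751436294154346 in tool [159.74292318  -1.54002904   2.73801102] from grasp pt; tilt 0.9819597200475265 len 159.7663863571334
[ 519.52081405 -166.01656043   50.85486822] [ 0.53877579  0.37359056 -0.76348379]
```

Run:
```python
from h import *
for n,b in(("side",(366,240,395,266)),("top",(390,150,412,175))):
    h=cv2.cvtColor(cv2.imread(f"pics/{n}0.png"),cv2.COLOR_BGR2HSV);print(n,blob(cv2.inRange(h,(0,90,70),(16,255,255)),b)[:2])
```

```text
side (array([378.41176471, 252.29411765]), array([377, 250,   4,   6,  17], dtype=int32))
top (array([399.25, 162.75]), array([397, 162,   5,   3,  12], dtype=int32))
```

Call:
step_arm:
  plan: [0.02,0,0.02,0,-1,0.02,0,0.03,0,-1,0.02,0,0.03,0,0,0.02,0,0.03,0,0.6,0.02,0,0.03,0,0.6,0.02,0,0.03,0,0.6,0.02,0,0.03,0,0.6,0.02,0,0.03,0,0.6,0.02,0,-0.6,0,0.6,0.02,0,-1.6,0,0.6,0.02,0,-2.6,0,0.6,0.02,0,-3,0,0.6,0.02,0,-3,0,0.6]
  squeeze: 3

```text
time: 21.68
eef_pos: [521.4, -166.5, 202.5]
tcp_rot: [0.998, -0.061, 0.002, -0.0]
contact_force: [0.2, -1.3, 0.3]
finger_gap: 69.3
grip_force: 0.0
```

Run:
```python
from h import *
s,W=wrist();print(s["eef_pos"],s["finger_gap"],s["time"])
S=robot.grab_frame("side");T=robot.grab_frame("top")
a=cv2.resize(S["img"][125:295,250:450],(400,340),interpolation=2);b=cv2.resize(W["img"],(400,250));b=cv2.copyMakeBorder(b,0,90,0,0,0)
cv2.imwrite("pics/end.png",np.hstack([a,b]))
o=cv2.imread("pics/side0.png")
for n,lo,hi,bx in(("mug",(0,150,60),(16,255,255),(350,170,395,220)),("spot",(0,0,110),(180,120,255),(325,160,350,185)),("tip",(0,90,70),(16,255,255),(366,240,395,266))):
    print(n,[blob(cv2.inRange(cv2.cvtColor(i,cv2.COLOR_BGR2HSV),lo,hi),bx)[0].round(1) for i in(o,S["img"])])
```

```text
[ 521.43389434 -166.45461795  202.47403627] 69.3186869496992 21.675
mug [array([371. , 193.2]), array([371. , 193.2])]
spot [array([337.3, 170.8]), array([337.3, 170.8])]
tip [array([378.4, 252.3]), array([378. , 252.8])]
```

View pics/end.png

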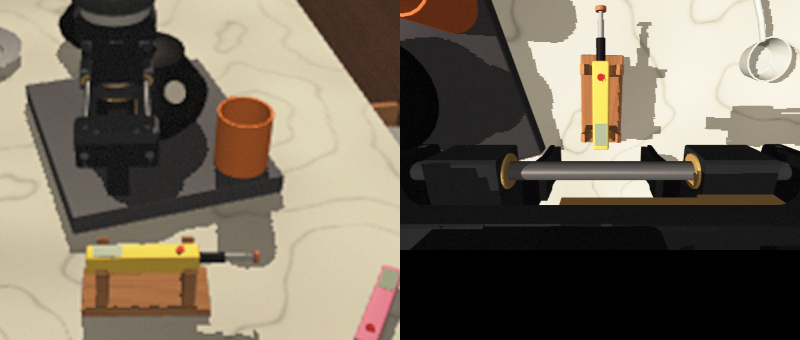

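The thermometer lies level in its rest with the probe towards +x. The mug and spot pixels haven't changed, and the gripper is clear.

```bash
python3 -c "from bench import robot;print(robot.job_done())"
```

```text
the job is handed in; nothing more can be done
None
```

I held the thermometer's tip on the middle of the white spot for over two seconds at about 3–4 N (roughly 4.5–5.5 mm of travel), tilted about 31° rather than the exact 35°, then laid it back level in its rest; the pot and mug had not shifted in the images, though I didn't measure the plate and scoop, and the job was handed in at about 22 s.

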